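# Unplug the sensor module from its charging dock and pack it in its nest under the cover

### The job

Pull the sensor module straight up out of its charging dock, against the sprung detents that hold it, and keep it upright. Set it fully down and squarely, shank first, into the storage nest with the four corner angles, let go of it, and then lay the loose cover plate, rib up, flat on top of it between the same corner angles. Lower both parts rather than dropping them, and leave the bottle, vial, carton and petri dish where they are.

Things in the scene. Friction and masses are not known exactly. Their poses are not given: they have to be found in the camera images.
- dock: Charging dock, fixed: white block 124 x 76 mm (x, y), 44 mm tall, on a black foot 128 x 80 mm; the module is plugged into its top. At each x end a black plunger button sticks out 9 mm. Origin: centre of its underside on the bench; z up, x along its long side.
- dock_socket (a point): Centre of the mouth of the dock's well (39 x 21 mm, 38 mm deep), in its top, 44 mm above the bench. Inside, two sprung detent rollers press from the x ends into grooves of the shank: the module comes straight up with a pull of 10 to 15 N at its peak (4 mm up), passes the detents within 8 mm and leaves the well after 34 mm.
- module: Sensor module: grey head 64 x 40 x 30 mm (x, y, z), below it a steel shank 36 x 18 mm, 34 mm long; about 0.12 kg. Origin: centre of the head's underside, at dock_socket while plugged in. z up, x along the head's long side, parallel to the dock's x. Grip the head across y (40 mm, flat ribbed sides, free down to the dock's top). Half a turn about z makes no difference.
- nest: Storage nest, fixed: aluminium block 96 x 72 mm (x, y), 44 mm tall, dark foot 112 x 88 mm, four corner angles from 44 to 91 mm above the bench that enclose 70 x 46 mm: 3 mm of play round the head and the cover; above 80 mm they flare out. The long sides are open for 58 mm between the angles, for the fingers. Origin: centre of its underside; z up, x along its long side.
- nest_seat (a point): Centre of the nest's top face, 44 mm above the bench, at the mouth of its well (44 x 26 mm, 38 mm deep) that takes the shank. The module's origin lies here when home, and the cover's origin 30 mm above. The long sides (x) of head and cover then lie along the nest's x, either way round. Axes as the nest's.
- cover: Cover plate, loose on the bench, rib up: white plate 64 x 40 x 8 mm (x, y, z) with a grip rib on it, 44 mm long (x), 12 mm wide (y), top 29 mm above the underside; about 0.08 kg. Origin: centre of its underside; z up, x along its long side. Grip the rib across y. Half a turn about z makes no difference.
- bottle: White dropper bottle with a cap, 33 mm across, 66 mm tall, at the far side; leave it. Origin: centre of its underside.
- vial: Small sample vial, 22 mm across, 60 mm tall, at the far side; leave it. Origin: centre of its underside.
- carton: Small flat carton 31 x 78 x 20 mm, at the left of the work; leave it. Origin: centre of its underside.
- dish: Petri dish, 64 mm across, 12 mm tall, at the right of the work; leave it. Origin: centre of its underside.
Things that resemble listed ones, but are neither listed nor needed, are in the scene too. What is shaped like the dock but red or yellow is not meant.

How it is judged:
By the outcome, as a careful person would: the job done as asked, in the order asked, and still so for the second after the job is handed in, with the robot touching nothing.
It also fails if it takes over 69 s, if anything falls off the work surface, if the arm or the gripper's body presses on something with over 40 N, if the wrist force passes 120 N, or if a joint passes its speed limit or range.

### The arm

A 6-joint arm with a two-finger parallel gripper is mounted at the origin on the work surface; the furniture and walls round the work are solid. World frame = base frame: x ahead of the robot, y to its left, z up, the work surface at z = 0. Lengths are in m, angles in degrees, forces in N, time in s.
With the tool pointing down it reaches from about 0.375 to 0.9 m from the base axis. Payload 3.1 kg.
Tool frame: the origin (TCP) lies midway between the tips of the shut fingers; the grasp point (between the pads) lies 19 mm behind it (bot.hold_point_z is the distance from the TCP to the grasp point, in m); z points along the fingers, y is the line along which they close (so a half turn about z gives the same grasp; the last joint's range is limited). The gripper opens to 87 mm and grips with 3 to 60 N. Pads are 19 mm wide; open, the fingers measure 117 mm over their backs; the gripper's body (75 mm by 190 mm) begins 51 mm behind the grasp point.
Start: joints at [-84.941, 30.224, 82.088, -0, 67.689, -10.227], TCP at [0.165, -0.603, 0.223] pointing down, gripper open.
Joint ranges: [-176.69, 176.69], [-43.24, 126.21], [12.49, 139.97], [-82, 262], [0, 151.66], [-163.58, 163.58]. Speed limits (degrees/s): [159.86, 159.86, 180, 180, 180, 180].

### API

Orientations are given as a 3x3 rotation matrix whose columns are the frame's x, y, z axes.
In Python, from rig import read_state, optics, order, bot gives the robot as it stands.
- The arm moves only by the tool drive_tool, never from a script. Its argument "steps" is a list of rows, each a list of 7 numbers: the finger opening in mm, from 0 to 87, then the shift along the tool's x, y, z normalised to -1 to 1, where 1 is 0.12 m, then the turn, a rotation vector about the tool's x, y, z normalised to -1 to 1, where 1 is 1.5 rad. In form: [[jaw, tx, ty, tz, ax, ay, az], ...]. A call has 1 to 8 rows; each row is the pose to reach, as a shift and turn from the pose commanded when the call began, along the tool's axes at that moment; what a row does not reach only later rows make up. A row lasts 1/10 s, in which the tool goes at most 50 mm and 8.59 degrees, less where a joint would pass 70% of its speed; a pose out of reach is approached as far as the arm can. A call with a number of a shift or a turn outside -1 to 1 is refused whole. A call with a gripper value outside its range is refused whole. The fingers move at their own pace and stop on an object; the grip force is fixed at half the most. Time passes only in rows, so rows that repeat a pose let the fingers close. It gives the time, the measured TCP pose, the force, the opening and the grip force at its end, in the units of the state.
- read_state(): the state, without advancing time (a new reading comes with each control period).
- optics.capture(name): name is "scene" or "side" or "wrist"; returns a dict with "color" (480x640x3 uint8, blue, green, red), "range_z" (480x640 float32, m along the optical axis (not along the pixel's ray), 0 where there is no reading), "fx", "fy", "cx", "cy" (pixels), "rvec" (rotation vector, rad) and "tvec" (3), from world to camera coordinates, as OpenCV has them. Camera axes: x right, y down, z forward; pixel columns grow to the right and rows downward; lengths in m; the calibration is good to about 2 mm. A picture is of the moment at which its call begins.
- order.hand_in(): hands the job in; it is judged then, once.
The state is a dict: "time_s": time; "joint_positions": joint angles; "qvel": joint speeds; "tau": joint torques, N m; "position": TCP position; "tcp_rot": TCP orientation; "force": force on the tool from outside, world axes, zero at the start; "moment": the same for the moment, N m; "opening": opening from 0.0 (shut) to 1.0 (fully open); "grasp_force": force on a finger pad.
Only numpy, scipy, OpenCV 4.12 (cv2) and the standard library are available. Lean on these libraries where they do the work, as an engineer would, in place of code of your own. Each camera call takes 0.05 s, during which the arm holds its last target. There are 200 camera calls.

## Working session

There is one attempt and no reset: what is moved stays moved. The work goes in short steps, Python scripts to look and compute and a tool call to move; the robot and the scene stay as the last step left them, time stands still between calls to the robot, and variables do not carry over. Pictures are saved under pics/ and viewed, at most 10 in all, crops included, and the job is handed in when it is done.

Besides the shell and the picture viewer there is one more tool, called after ">>>" in YAML: its name, and indented under it one key for each argument. drive_tool: Moves the arm, as the interface text tells. Scaled input: -1 to 1 covers 0.12 m each way for a shift and 1.5 rad each way for a turn. Its arguments: {"type":"object","properties":{"steps":{"type":"array"}},"required":["steps"]}

```bash
mkdir -p pics; ls
python3 - <<'E'
from rig import read_state, optics, order, bot
import cv2,numpy as np
ims=[]
for n in("scene","side"):
    c=optics.capture(n); np.savez(f"pics/{n}0.npz",**c); cv2.imwrite(f"pics/{n}0.png",c["color"])
    R=cv2.Rodrigues(np.array(c["rvec"]))[0]; print(n,c["fx"],c["cx"],c["cy"],-R.T@np.array(c["tvec"]).ravel(),R[2],(c["range_z"]>0).mean())
print(read_state()["time_s"],read_state()["tcp_rot"],bot.hold_point_z)
E
```

```text
pics
scene 544.6583887239132 320.4724159725313 238.03638361987947 [-0.44976526  0.47551494  0.75257697] [ 0.75468721 -0.36408163 -0.54579463] 0.9959602864583333
side 503.3301999545459 324.37861853529085 242.31357446698163 [ 0.53932462 -0.94772392  0.61333486] [-0.01111064  0.86568908 -0.50045876] 0.9895442708333333
0.1 [[ 9.64617055e-01  2.63654906e-01 -1.68792742e-04]
 [ 2.63654723e-01 -9.64615133e-01  1.95756714e-03]
 [ 3.53302146e-04 -1.93280565e-03 -9.99998070e-01]] 0.0187
```

View pics/scene0.png

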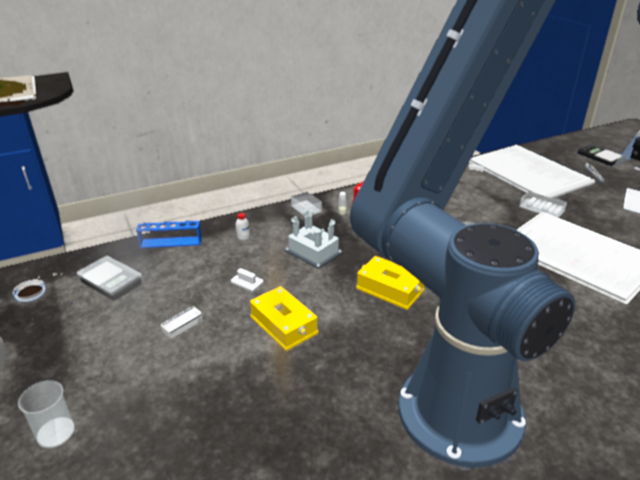

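View pics/side0.png

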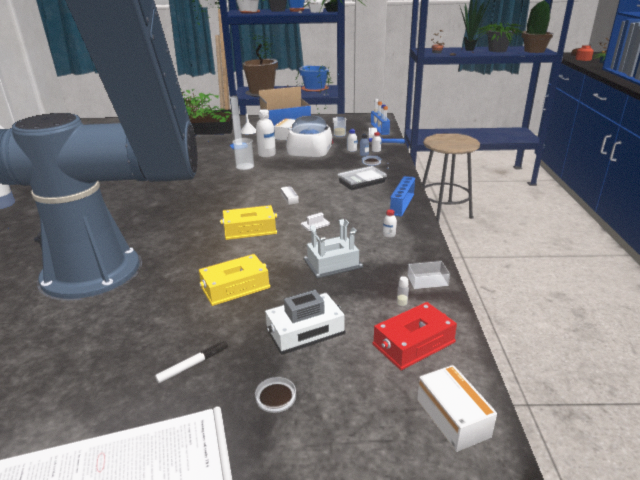

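Side view: the module is the grey head (305,303) on the white dock (305,322). The nest is at (333,255), the cover at (315,221), the carton at (290,195) and the dish at (275,393). Things that could be mistaken:
- **Dock:** yellow (249,222), yellow (234,279) and red (415,334). None is white and none holds a module.
- **Cover:** the carton (290,195) and the carton-like box (455,405). Neither has a rib.
- **Nest:** the clear tray (428,275), which has no corner angles.

I choose the white dock, the aluminium nest and the ribbed plate, and will check them in a crop.

```bash
cat > h.py <<'E'
import cv2,numpy as np
def cloud(c):
    R=cv2.Rodrigues(np.array(c["rvec"],float))[0]; t=np.array(c["tvec"],float).ravel()
    z=c["range_z"]; v,u=np.mgrid[:480,:640]
    P=np.stack([(u-c["cx"])/c["fx"]*z,(v-c["cy"])/c["fy"]*z,z],-1)
    W=(P-t)@R; W[z==0]=np.nan
    return W
def rect(W,box,zlo,zhi):
    u0,v0,u1,v1=box; p=W[v0:v1,u0:u1]; m=(p[...,2]>zlo)&(p[...,2]<zhi)
    q=p[m]
    if len(q)<5: return None
    (c,s,a)=cv2.minAreaRect((q[:,:2]*1000).astype(np.float32))
    if s[0]<s[1]: s=s[::-1]; a+=90
    return np.round(c,1),np.round(s,1),round((a+90)%180-90,1),len(q),np.round(np.median(q[:,2])*1000,1)
E
python3 - <<'E'
from h import *
c=dict(np.load("pics/side0.npz")); W=cloud(c)
print("bench",np.nanmedian(W[350:370,300:340,2]))
print("head",rect(W,(270,280,345,330),.069,.080))
print("docktop",rect(W,(255,280,350,350),.040,.049))
print("nesttop",rect(W,(295,210,370,285),.040,.049)); print("nest posts",rect(W,(295,210,370,285),.085,.096)); print("nest foot+",rect(W,(295,210,370,285),.004,.095))
print("cover plate",rect(W,(298,208,332,233),.005,.012)); print("rib",rect(W,(298,208,332,233),.024,.033)); print("all",rect(W,(298,208,332,233),.005,.033))
cv2.imwrite("pics/crop0.png",cv2.resize(c["color"][180:360,225:465],None,fx=3.3,fy=3.3,interpolation=cv2.INTER_CUBIC))
E
```

```text
bench 0.0007189729241106815
head (array([ 491. , -220.8]), array([65.5, 41.9]), 25.8, 564, np.float64(74.7))
docktop (array([ 490.9, -220.4]), array([128.7,  80.4]), 24.5, 1240, np.float64(44.7))
nesttop (array([544.6,  14.4]), array([97.6, 76.1]), 23.1, 572, np.float64(44.7))
nest posts (array([544.1,  14.4]), array([90.5, 66.9]), 22.5, 126, np.float64(89.7))
nest foot+ (array([543. , 119.3]), array([324. , 172.2]), -85.1, 2303, np.float64(35.9))
cover plate (array([501. , 200.9]), array([66.5, 48.8]), 28.7, 126, np.float64(8.8))
rib (array([499.2, 198.9]), array([43.8, 17.6]), 32.4, 67, np.float64(29.2))
all (array([501. , 200.9]), array([66.5, 48.8]), 28.7, 266, np.float64(12.8))
```

View pics/crop0.png

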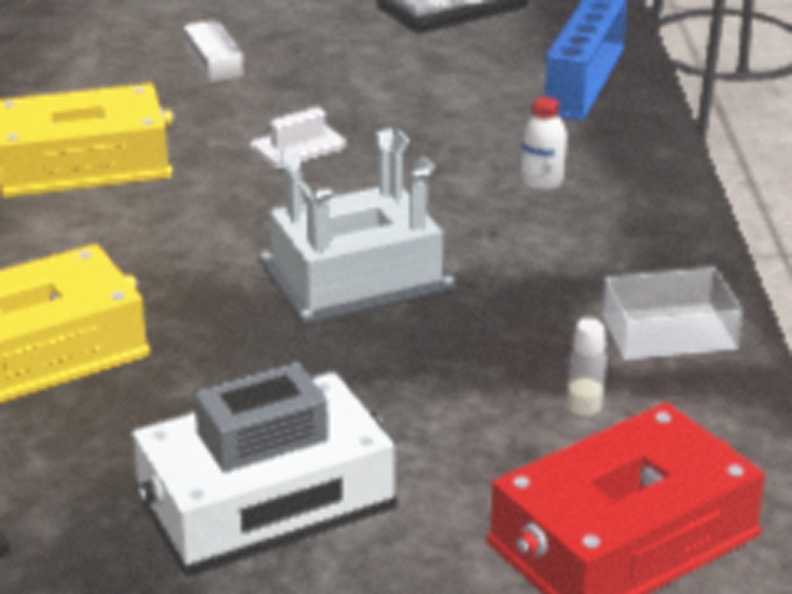

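The crop confirms the choice: white dock with the grey module, aluminium nest with four angles, ribbed cover. Now moving above the module.

>>> drive_tool:
  steps:
    - [87,0.29,-0.2,0,0,0,0]
    - [87,0.58,-0.4,0,0,0,0]
    - [87,0.865,-0.59,0,0,0,0]

```text
time_s: 0.4
position: [0.2467, -0.5057, 0.2219]
tcp_rot: [[0.965, 0.262, -0.0], [0.262, -0.965, 0.001], [0.0, -0.001, -1.0]]
force: [0.5, -0.1, 0.4]
opening: 1.001
grasp_force: 0.0
```

>>> drive_tool:
  steps:
    - [87,0.29,-0.2,0,0,0,0]
    - [87,0.58,-0.4,0,0,0,0]
    - [87,0.865,-0.59,0,0,0,0]

```text
time_s: 0.7
position: [0.3284, -0.4097, 0.2222]
tcp_rot: [[0.965, 0.263, -0.0], [0.263, -0.965, 0.001], [-0.0, -0.001, -1.0]]
force: [1.1, 0.3, -0.4]
opening: 1.003
grasp_force: 0.0
```

>>> drive_tool:
  steps:
    - [87,0.29,-0.2,0,0,0,0]
    - [87,0.58,-0.4,0,0,0,0]
    - [87,0.865,-0.59,0,0,0,0]

```text
time_s: 1.0
position: [0.4098, -0.3141, 0.2223]
tcp_rot: [[0.965, 0.264, -0.001], [0.264, -0.965, 0.001], [-0.0, -0.001, -1.0]]
force: [0.8, 0.1, -0.4]
opening: 1.001
grasp_force: 0.0
```

>>> drive_tool:
  steps:
    - [87,0.29,-0.2,0,0,0,-0.05]
    - [87,0.58,-0.4,0,0,0,-0.1]
    - [87,0.865,-0.59,0,0,0,-0.113]
    - [87,0.865,-0.59,0,0,0,-0.113]
    - [87,0.865,-0.59,0,0,0,-0.113]
    - [87,0.865,-0.59,0,0,0,-0.113]

```text
time_s: 1.6
position: [0.4899, -0.2208, 0.2223]
tcp_rot: [[0.907, 0.422, -0.001], [0.422, -0.907, 0.0], [-0.001, -0.0, -1.0]]
force: [-1.3, 0.1, -0.8]
opening: 1.0
grasp_force: 0.0
```

```bash
cat >> h.py <<'E'
def at(W,xy,r,zlo,zhi):
    m=(np.hypot(W[...,0]-xy[0],W[...,1]-xy[1])<r)
    Q=np.where(m[...,None],W,np.nan); return rect(Q,(0,0,640,480),zlo,zhi)
E
python3 - <<'E'
from h import *
from rig import *
c=optics.capture("wrist"); cv2.imwrite("pics/w1.png",c["color"]); W=cloud(c)
print(at(W,(.491,-.2206),.06,.066,.085)); print(at(W,(.491,-.2206),.09,.038,.050)); s=read_state(); print(s["position"],s["tcp_rot"],s["time_s"])
E
```

```text
(array([ 490.7, -215.1]), array([64.2, 40. ]), 25.8, 2962, np.float64(73.9))
(array([ 491.2, -215.2]), array([136.4,  76.1]), 25.5, 6199, np.float64(43.8))
[ 0.48983435 -0.22111393  0.22233767] [[ 9.06984313e-01  4.21163726e-01 -7.56282138e-04]
 [ 4.21163872e-01 -9.06984560e-01  3.75685868e-05]
 [-6.70113696e-04 -3.52592833e-04 -9.99999713e-01]] 1.65
```

View pics/w1.png

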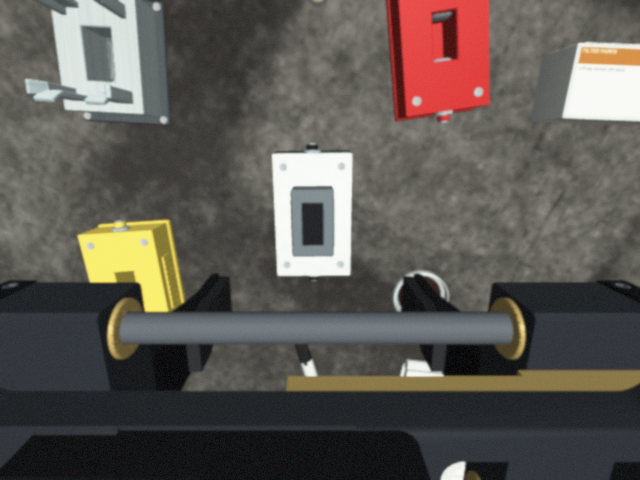

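The wrist view is centred on the module (312,222) on the white dock. It differs from the side view by about 5 mm in y, so I'll cross-check all the cameras.

Run:
```python
from h import *
from rig import *
for n in("scene","side","wrist"):
    c=optics.capture(n); W=cloud(c)
    R=cv2.Rodrigues(np.array(c["rvec"],float))[0]
    print(n,"head",at(W,(.491,-.2186),.06,.066,.085)); print(" nest",at(W,(.5445,.0144),.075,.038,.050),at(W,(.5445,.0144),.075,.083,.096))
    print(" cov",at(W,(.5,.2),.06,.005,.012),at(W,(.5,.2),.06,.023,.035))
    print(" dish",at(W,(.41,-.31),.07,.005,.016))
    if n=="wrist":
        s=read_state(); T=np.array(s["tcp_rot"]); C=-R.T@np.array(c["tvec"],float).ravel()
        print("cam in tool",T.T@(C-s["position"]),"\n",T.T@R.T,c["cx"],c["fx"])
```

```text
scene head (array([ 487.6, -217.3]), array([64.9, 45.3]), 27.2, 278, np.float64(72.1))
 nest (array([568.2,  55.1]), array([54.4, 24.1]), -24.1, 74, np.float64(42.1)) (array([569.5,  53.4]), array([22.2, 11.8]), -43.6, 28, np.float64(86.7))
 cov (array([497.9, 203.1]), array([65.7, 41.8]), 33.2, 181, np.float64(7.0)) (array([498.4, 202.9]), array([45.9, 16.3]), 33.1, 91, np.float64(26.7))
 dish (array([ 454.6, -308.2]), array([82.1,  4.5]), -78.5, 13, np.float64(9.9))
side head (array([ 490.3, -220.1]), array([64.5, 43.3]), 25.8, 617, np.float64(74.5))
 nest (array([544.2,  14.6]), array([97.5, 75.7]), 22.0, 632, np.float64(44.5)) (array([563.5,   4.1]), array([102.1,  54.3]), 61.1, 101, np.float64(88.5))
 cov (array([502.4, 197.1]), array([69.7, 31.3]), 19.3, 62, np.float64(8.5)) (array([515.9, 208.8]), array([14.9,  8.6]), -68.3, 13, np.float64(28.4))
 dish (array([ 447.2, -314.3]), array([135.4,  45.9]), 83.7, 359, np.float64(8.6))
wrist head (array([ 490.8, -215.4]), array([64.5, 40.7]), 25.7, 2973, np.float64(73.9))
 nest (array([543. ,  18.7]), array([93.1, 74.9]), 22.0, 6783, np.float64(44.3)) (array([530.7,  -1.8]), array([93.6, 53.1]), -22.5, 783, np.float64(89.3))
 cov None None
 dish (array([ 444.5, -348.3]), array([46.2, 12. ]), 13.6, 114, np.float64(10.3))
cam in tool [ 7.50690150e-02  1.24305701e-04 -1.62023185e-01] 
 [[ 7.67283428e-04 -9.62759801e-01 -2.70357129e-01]
 [ 9.99996883e-01  1.38103507e-03 -2.07993042e-03]
 [ 2.37584607e-03 -2.70354690e-01  9.62757860e-01]] 315.92929724721375 346.29400402154135
```

>>> drive_tool:
  steps:
    - [87,0.021,-0.028,0.3,0,0,-0.009]
    - [87,0.021,-0.028,0.625,0,0,-0.009]
    - [87,0.021,-0.028,0.625,0,0,-0.009]
    - [87,0.021,-0.028,0.625,0,0,-0.009]
    - [87,0.021,-0.028,0.625,0,0,-0.009]

```text
time_s: 2.3
position: [0.4926, -0.2173, 0.1493]
tcp_rot: [[0.901, 0.434, 0.003], [0.434, -0.901, -0.002], [0.002, 0.003, -1.0]]
force: [-0.3, -0.3, 0.7]
opening: 0.997
grasp_force: 0.0
```

Run:
```python
from h import *
from rig import *
c=optics.capture("wrist"); cv2.imwrite("pics/w2.png",c["color"]); W=cloud(c)
s=read_state(); T=np.array(s["tcp_rot"]); print(s["position"],s["tcp_rot"])
h=at(W,(.491,-.217),.06,.066,.085); print("head",h)
p=np.array([*(h[0]/1000),.074]); print("head in tool mm",1000*T.T@(p-s["position"]))
L=(W-s["position"])@T*1000
m=(L[...,2]<5)&(L[...,2]>-25)&(abs(L[...,1])<65)&(abs(L[...,0])<15)
for sgn in(-1,1):
    q=L[m&(L[...,1]*sgn>0)]; print(sgn,len(q), np.percentile(q,[1,50,99],axis=0).round(1) if len(q) else "")
```

```text
[ 0.49270597 -0.21726624  0.1494584 ] [[ 0.9007298   0.43436733  0.0032932 ]
 [ 0.43437546 -0.90072882 -0.00235441]
 [ 0.0019436   0.00355117 -0.99999181]]
head (array([ 491. , -215.7]), array([64.2, 40.8]), 25.7, 4760, np.float64(73.9))
head in tool mm [-1.00293773 -2.41974103 75.4484807 ]
-1 873 [[ -6.4 -52.7 -24.8]
 [ 10.4 -44.6 -12.6]
 [ 12.5 -43.5   0.4]]
1 893 [[ -6.1  42.8 -24.8]
 [ 10.4  44.  -12.6]
 [ 12.6  51.8   0.6]]
```

View pics/w2.png

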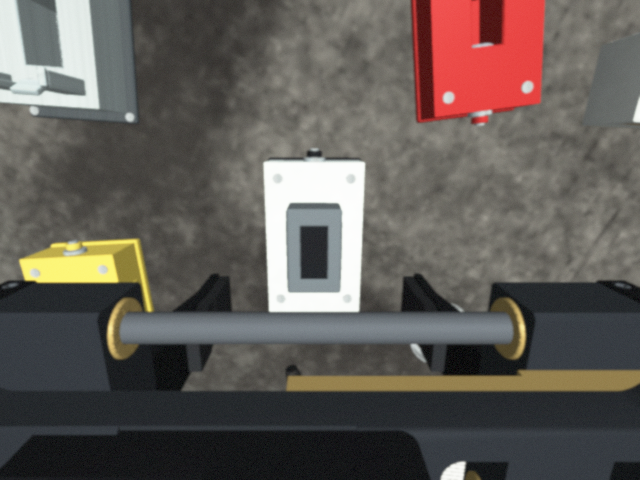

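>>> drive_tool:
  steps:
    - [87,-0.008,-0.015,0.3,0,0,0]
    - [87,-0.008,-0.015,0.55,0,0,0]
    - [87,-0.008,-0.015,0.75,0,0,0]
    - [87,-0.008,-0.015,0.84,0,0,0]
    - [87,-0.008,-0.015,0.84,0,0,0]
    - [87,-0.008,-0.015,0.84,0,0,0]

```text
time_s: 2.95
position: [0.4909, -0.2156, 0.048]
tcp_rot: [[0.901, 0.435, 0.002], [0.435, -0.901, -0.001], [0.001, 0.002, -1.0]]
force: [0.9, -0.2, 0.1]
opening: 1.0
grasp_force: 0.0
```

Run:
```python
from h import *
from rig import *
c=optics.capture("wrist"); W=cloud(c)
s=read_state(); T=np.array(s["tcp_rot"]); print(s["position"],s["tcp_rot"],s["force"])
L=(W-s["position"])@T*1000
h=at(W,(.491,-.217),.06,.066,.085); print("head",h)
p=np.array([*(h[0]/1000),.074]); print("head in tool mm",1000*T.T@(p-s["position"]))
m=(W[...,2]>.066)&(W[...,2]<.08)&(abs(L[...,1])<35)&(abs(L[...,0])<45)
print(np.percentile(L[m],[.5,50,99.5],axis=0))
```

```text
[ 0.49098343 -0.21564331  0.04820847] [[ 0.9005144   0.43481873  0.00254646]
 [ 0.43482355 -0.90051389 -0.00179029]
 [ 0.00151467  0.00271944 -0.99999516]] [-0.70678739  0.0477714   0.21730087]
head (array([ 492.2, -215.7]), array([110.8,  63.9]), -60.7, 10292, np.float64(73.9))
head in tool mm [  1.10995708   0.65017803 -25.78820566]
[[-29.13016276 -19.26515484 -27.35152621]
 [ 12.78211056   0.25838577 -25.65876409]
 [ 31.93416915  20.24273187 -18.52130646]]
```

>>> drive_tool:
  steps:
    - [60,0,0.006,0,0,0,0]
    - [30,0,0.006,0,0,0,0]
    - [30,0,0.006,0,0,0,0]
    - [30,0,0.006,0,0,0,0]
    - [30,0,0.006,0,0,0,0]
    - [30,0,0.006,0,0,0,0]

```text
time_s: 3.6
position: [0.4901, -0.2155, 0.0467]
tcp_rot: [[0.901, 0.435, -0.0], [0.435, -0.901, 0.0], [-0.0, -0.0, -1.0]]
force: [0.9, -0.2, -0.3]
opening: 0.537
grasp_force: 0.0
```

>>> drive_tool:
  steps:
    - [25,0,0,0,0,0,0]
    - [25,0,0,0,0,0,0]
    - [25,0,0,0,0,0,0]
    - [25,0,0,0,0,0,0]
    - [25,0,0,0,0,0,0]

```text
time_s: 4.1
position: [0.4902, -0.2156, 0.0467]
tcp_rot: [[0.901, 0.435, 0.0], [0.435, -0.901, -0.0], [0.0, 0.0, -1.0]]
force: [0.3, -0.6, -0.7]
opening: 0.46
grasp_force: 30.0
```

>>> drive_tool:
  steps:
    - [25,0,0,-0.015,0,0,0]
    - [25,0,0,-0.03,0,0,0]
    - [25,0,0,-0.045,0,0,0]
    - [25,0,0,-0.06,0,0,0]
    - [25,0,0,-0.075,0,0,0]
    - [25,0,0,-0.09,0,0,0]
    - [25,0,0,-0.11,0,0,0]
    - [25,0,0,-0.13,0,0,0]

```text
time_s: 4.9
position: [0.49, -0.2154, 0.0628]
tcp_rot: [[0.901, 0.435, -0.0], [0.435, -0.901, 0.0], [-0.0, -0.0, -1.0]]
force: [-0.3, -0.0, -4.7]
opening: 0.458
grasp_force: 30.0
```

>>> drive_tool:
  steps:
    - [25,0,0,-0.1,0,0,0]
    - [25,0,0,-0.25,0,0,0]
    - [25,0,0,-0.4,0,0,0]
    - [25,0,0,-0.6,0,0,0]
    - [25,0,0,-0.8,0,0,0]
    - [25,0,0,-0.95,0,0,0]
    - [25,0,0,-0.95,0,0,0]

```text
time_s: 5.6
position: [0.4918, -0.2166, 0.1801]
tcp_rot: [[0.9, 0.435, 0.006], [0.435, -0.9, -0.004], [0.004, 0.006, -1.0]]
force: [0.6, 0.4, -1.4]
opening: 0.453
grasp_force: 30.0
```

Run:
```python
from h import *
from rig import *
s=read_state(); print(s["position"],s["tcp_rot"],s["force"])
c=optics.capture("side"); cv2.imwrite("pics/s2.png",cv2.resize(c["color"][170:370,200:420],None,fx=3,fy=3))
c=optics.capture("wrist"); W=cloud(c); T=np.array(s["tcp_rot"]); L=(W-s["position"])@T*1000
print("nest",at(W,(.5445,.0165),.075,.038,.050))
m=(L[...,2]>-40)&(L[...,2]<10)&(abs(L[...,1])<19)&(L[...,0]<45)&(L[...,0]>-30)
q=L[m]; print(len(q),np.percentile(q,[1,50,99],axis=0).round(1))
A=np.c_[q[:,:2],np.ones(len(q))]; k=abs(q[:,2]-np.median(q[:,2]))<2.5; print("top plane slope",np.linalg.lstsq(A[k],q[k,2],rcond=None)[0])
```

```text
[ 0.49184713 -0.21658043  0.18011811] [[ 0.9004318   0.43495543  0.00602944]
 [ 0.43498252 -0.90042881 -0.00426142]
 [ 0.00357556  0.00645982 -0.99997274]] [ 0.6153741   0.40363614 -1.38706048]
nest (array([536.7,  15.9]), array([79.5, 74.1]), 22.1, 7601, np.float64(44.2))
9532 [[-26.9 -18.6 -27.1]
 [ 15.7  -0.2 -25.4]
 [ 32.   18.4   0.6]]
top plane slope [ 5.17613269e-03  1.09217014e-02 -2.55591605e+01]
```

View pics/s2.png

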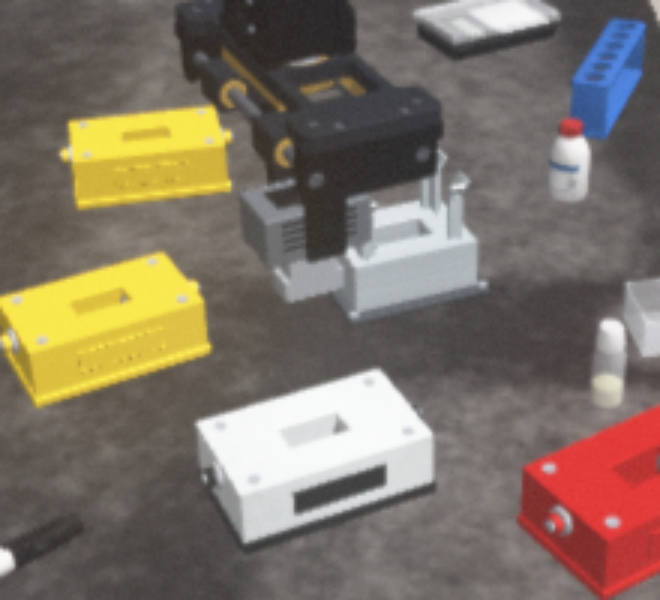

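Module is out and upright in the gripper, and the dock is empty. The wrist and grasp positions agree, and the side camera is about 5 mm off in y. Going above the nest.

>>> drive_tool:
  steps:
    - [25,0.12,-0.15,0,0,0,0]
    - [25,0.29,-0.37,0,0,0,0]
    - [25,0.46,-0.58,0,0,0,0]
    - [25,0.622,-0.79,0,0,0,0]

```text
time_s: 6.1
position: [0.5153, -0.0963, 0.1751]
tcp_rot: [[0.901, 0.434, -0.003], [0.434, -0.901, 0.001], [-0.002, -0.002, -1.0]]
force: [0.7, 0.4, -1.3]
opening: 0.459
grasp_force: 30.0
```

>>> drive_tool:
  steps:
    - [25,0.17,-0.21,0,0,0,0.01]
    - [25,0.34,-0.43,0,0,0,0.02]
    - [25,0.5,-0.64,0,0,0,0.03]
    - [25,0.6,-0.76,0,0,0,0.041]
    - [25,0.622,-0.79,0,0,0,0.041]
    - [25,0.622,-0.79,0,0,0,0.041]
    - [25,0.622,-0.79,0,0,0,0.041]

```text
time_s: 6.8
position: [0.5417, 0.0193, 0.1758]
tcp_rot: [[0.926, 0.378, -0.001], [0.378, -0.926, -0.0], [-0.001, -0.0, -1.0]]
force: [0.2, -0.3, -1.5]
opening: 0.459
grasp_force: 30.0
```

Run:
```python
from h import *
from rig import *
s=read_state(); print(s["position"],s["tcp_rot"],s["force"])
for n in("wrist","side"):
    c=optics.capture(n); cv2.imwrite(f"pics/{n}3.png",c["color"]); W=cloud(c); T=np.array(s["tcp_rot"]); L=(W-s["position"])@T*1000
    np.savez(f"pics/{n}3.npz",**c)
    print(n,"nest",at(W,(.5437,.0165),.075,.038,.050),at(W,(.5437,.0165),.075,.083,.096),at(W,(.5437,.0165),.1,.004,.096))
    if n=="wrist":
        m=(L[...,2]>-40)&(L[...,2]<-20)&(abs(L[...,1])<19.5)&(L[...,0]<45)&(L[...,0]>-30)
        print("held",np.percentile(L[m],[.5,50,99.5],axis=0).round(1))
        for z0,z1 in((.038,.05),(.083,.096)):
            m=(W[...,2]>z0)&(W[...,2]<z1)&(abs(L[...,0])<70)&(abs(L[...,1])<60); print(np.percentile(L[m],[.3,50,99.7],axis=0).round(1))
```

```text
[0.54165043 0.01930099 0.17578263] [[ 9.25637208e-01  3.78409396e-01 -1.44544588e-03]
 [ 3.78409401e-01 -9.25638291e-01 -2.80228838e-04]
 [-1.44400128e-03 -2.87580071e-04 -9.99998916e-01]] [ 0.21734075 -0.27439081 -1.51547911]
wrist nest (array([561.6,  26. ]), array([72.2, 59.4]), -68.2, 3447, np.float64(43.8)) (array([579. ,  32.8]), array([66.3, 16.1]), -68.2, 789, np.float64(89.2)) (array([557. ,  24.5]), array([87.8, 84.4]), -68.1, 6650, np.float64(43.5))
held [[-26.8 -19.3 -28.9]
 [ 13.6  -0.2 -27.2]
 [ 32.5  19.2 -20.7]]
[[ -3.3 -34.5 129.8]
 [ 26.    1.2 131.9]
 [ 51.   37.2 137. ]]
[[ 32.  -31.6  83.7]
 [ 41.8 -11.1  86.5]
 [ 48.   34.3  92.7]]
side nest (array([544.6,  14.7]), array([97.8, 76.9]), 22.2, 632, np.float64(44.4)) (array([545.1,  14.2]), array([90.7, 67.3]), 22.1, 145, np.float64(89.1)) (array([547.1,  11.9]), array([149.4, 139.1]), 7.8, 2013, np.float64(41.2))
```

View pics/wrist3.png

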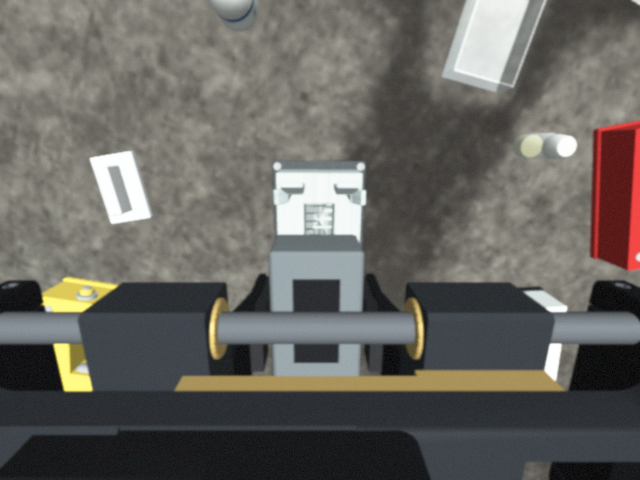

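The held module is aligned with the nest. The nest centre is about 2.5 mm further along tool x and 1.3 mm along tool y. Going down partway, with the shank still above the well.

>>> drive_tool:
  steps:
    - [25,0.019,0.01,0.1,0,0,0]
    - [25,0.019,0.01,0.25,0,0,0]
    - [25,0.019,0.01,0.4,0,0,0]
    - [25,0.019,0.01,0.53,0,0,0]
    - [25,0.019,0.01,0.62,0,0,0]
    - [25,0.019,0.01,0.64,0,0,0]
    - [25,0.019,0.01,0.64,0,0,0]
    - [25,0.019,0.01,0.64,0,0,0]

```text
time_s: 7.7
position: [0.5453, 0.0196, 0.1]
tcp_rot: [[0.926, 0.378, 0.001], [0.378, -0.926, -0.0], [0.001, 0.001, -1.0]]
force: [0.1, -0.6, -0.8]
opening: 0.459
grasp_force: 30.0
```

Run:
```python
from h import *
from rig import *
s=read_state(); print(s["position"],s["tcp_rot"],s["force"])
for n in("wrist","side"):
    c=optics.capture(n); cv2.imwrite(f"pics/{n}4.png",c["color"] if n=="wrist" else cv2.resize(c["color"][170:300,260:400],None,fx=4.5,fy=4.5,interpolation=cv2.INTER_CUBIC)); W=cloud(c); T=np.array(s["tcp_rot"]); L=(W-s["position"])@T*1000
    if n=="wrist":
        m=(L[...,2]>-40)&(L[...,2]<-20)&(abs(L[...,1])<19.5)&(L[...,0]<38)&(L[...,0]>-30)
        print("held",np.percentile(L[m],[.5,50,99.5],axis=0).round(1))
        for z0,z1 in((.038,.05),(.083,.096)):
            m=(W[...,2]>z0)&(W[...,2]<z1)&(abs(L[...,0])<70)&(abs(L[...,1])<60)&(L[...,0]>33); print(np.percentile(L[m],[.3,50,99.7],axis=0).round(1))
```

```text
[0.54529194 0.01964163 0.0999997 ] [[ 9.25625499e-01  3.78438862e-01  1.20932451e-03]
 [ 3.78439372e-01 -9.25626056e-01 -2.15793581e-04]
 [ 1.03771760e-03  6.57400047e-04 -9.99999245e-01]] [ 0.08842437 -0.55900225 -0.81612331]
held [[-26.7 -19.3 -28.9]
 [ 13.7  -0.2 -27.2]
 [ 32.5  19.2 -20.8]]
[[ 33.1 -35.3  50.4]
 [ 41.9   0.3  56.2]
 [ 47.2  36.3  61.8]]
[[ 33.1 -31.9   7.9]
 [ 39.4 -11.5  10.6]
 [ 44.3  33.5  17. ]]
```

View pics/side4.png

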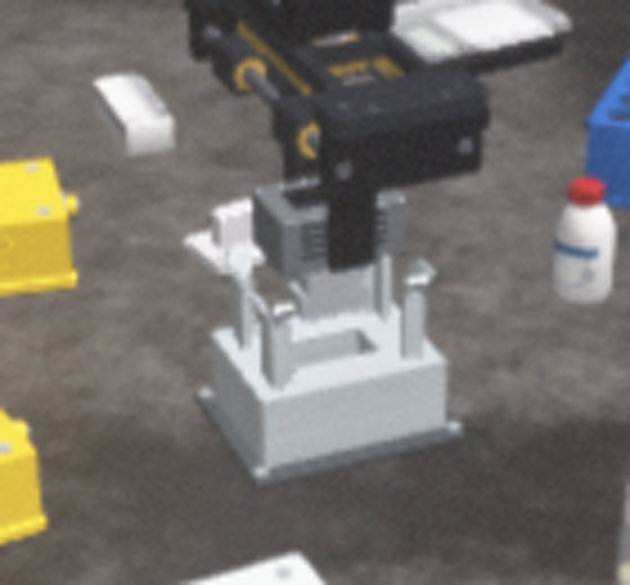

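>>> drive_tool:
  steps:
    - [25,-0.01,0.006,0.02,0,0,0]
    - [25,-0.01,0.006,0.1,0,0,0]
    - [25,-0.01,0.006,0.18,0,0,0]
    - [25,-0.01,0.006,0.26,0,0,0]
    - [25,-0.01,0.006,0.33,0,0,0]
    - [25,-0.01,0.006,0.38,0,0,0]
    - [25,-0.01,0.006,0.4,0,0,0]
    - [25,-0.01,0.006,0.41,0,0,0]

```text
time_s: 8.6
position: [0.5438, 0.0187, 0.0499]
tcp_rot: [[0.926, 0.379, -0.001], [0.379, -0.926, 0.0], [-0.0, -0.0, -1.0]]
force: [0.4, 0.9, -1.7]
opening: 0.46
grasp_force: 30.0
```

```bash
cat > nst.py <<'E'
from h import *
from rig import *
s=read_state(); print(s["position"],s["tcp_rot"],s["force"],s["grasp_force"])
c=optics.capture("wrist"); W=cloud(c); T=np.array(s["tcp_rot"]); L=(W-s["position"])@T*1000
m=(L[...,2]>-40)&(L[...,2]<-20)&(abs(L[...,1])<19.5)&(L[...,0]<38)&(L[...,0]>-30)
print("held",np.percentile(L[m],[.5,50,99.5],axis=0).round(1), "top z",np.median(W[m][:,2]))
for z0,z1 in((.038,.05),(.083,.096)):
    m=(W[...,2]>z0)&(W[...,2]<z1)&(abs(L[...,0])<70)&(abs(L[...,1])<60)&(L[...,0]>34.5); print(np.percentile(L[m],[.3,50,99.7],axis=0).round(1))
E
python3 nst.py
```

```text
[0.54381419 0.01874283 0.04990327] [[ 9.25569755e-01  3.78576732e-01 -5.35947408e-04]
 [ 3.78576836e-01 -9.25569861e-01  1.05746267e-04]
 [-4.56023692e-04 -3.00772820e-04 -9.99999851e-01]] [ 0.40123885  0.85013061 -1.68595537] 29.999993378296494
held [[-26.8 -19.3 -31.8]
 [ 13.9  -0.2 -27.2]
 [ 37.3  19.2 -20.8]] top z 0.07712305599268006
[[ 34.6 -35.2   0.1]
 [ 43.4   0.2   6. ]
 [ 48.9  36.3  11.7]]
[[ 34.6 -32.3 -42.2]
 [ 40.9 -11.5 -39.7]
 [ 46.   33.5 -33.1]]
```

>>> drive_tool:
  steps:
    - [25,0,0,0.008,0,0,0]
    - [25,0,0,0.016,0,0,0]
    - [25,0,0,0.022,0,0,0]
    - [25,0,0,0.026,0,0,0]
    - [25,0,0,0.028,0,0,0]
    - [25,0,0,0.028,0,0,0]

```text
time_s: 9.25
position: [0.5439, 0.0187, 0.047]
tcp_rot: [[0.926, 0.379, 0.0], [0.379, -0.926, -0.0], [0.0, 0.0, -1.0]]
force: [-0.3, -0.3, -1.0]
opening: 0.462
grasp_force: 30.0
```

>>> drive_tool:
  steps:
    - [25,0,0,0.003,0,0,0]
    - [25,0,0,0.006,0,0,0]
    - [25,0,0,0.008,0,0,0]
    - [25,0,0,0.008,0,0,0]

```text
time_s: 9.65
position: [0.544, 0.0187, 0.0467]
tcp_rot: [[0.926, 0.379, 0.0], [0.379, -0.926, -0.0], [0.0, 0.0, -1.0]]
force: [-1.7, -0.5, 4.7]
opening: 0.456
grasp_force: 30.0
```

```bash
python3 nst.py
```

```text
[0.54397615 0.01871747 0.04669881] [[ 9.25542636e-01  3.78643226e-01  3.70150780e-04]
 [ 3.78643277e-01 -9.25542686e-01 -7.55794680e-05]
 [ 3.13972694e-04  2.10107124e-04 -9.99999929e-01]] [-1.72407756 -0.54108438  4.69928833] 29.999978472478688
held [[-26.8 -19.3 -35.4]
 [ 13.9  -0.2 -27.2]
 [ 37.2  19.2 -21. ]] top z 0.073935831936963
[[ 34.7 -35.3  -3. ]
 [ 43.3   0.2   2.9]
 [ 48.8  36.2   8.3]]
[[ 34.5 -32.3 -45.3]
 [ 40.9 -11.5 -42.8]
 [ 45.9  33.6 -36.4]]
```

Contact felt (about 5 N) with the head top at 73.9 mm, so it is seated. Releasing and retreating.

>>> drive_tool:
  steps:
    - [45,0,0,-0.004,0,0,0]
    - [60,0,0,-0.006,0,0,0]
    - [70,0,0,-0.008,0,0,0]
    - [70,0,0,-0.008,0,0,0]
    - [70,0,0,-0.008,0,0,0]

```text
time_s: 10.2
position: [0.5439, 0.0187, 0.0468]
tcp_rot: [[0.926, 0.379, -0.0], [0.379, -0.926, 0.0], [-0.0, -0.0, -1.0]]
force: [-0.1, -0.5, 0.6]
opening: 0.768
grasp_force: 0.0
```

>>> drive_tool:
  steps:
    - [70,0,0,-0.06,0,0,0]
    - [70,0,0,-0.2,0,0,0]
    - [70,0,0,-0.45,0,0,0]
    - [70,0,0,-0.7,0,0,0]
    - [70,0,0,-0.95,0,0,0]
    - [70,0,0,-0.99,0,0,0]
    - [70,0,0,-0.99,0,0,0]

```text
time_s: 10.9
position: [0.5445, 0.0187, 0.1671]
tcp_rot: [[0.926, 0.379, 0.003], [0.379, -0.926, -0.001], [0.003, 0.002, -1.0]]
force: [-0.4, -0.1, -0.5]
opening: 0.808
grasp_force: 0.0
```

Run:
```python
from h import *
from rig import *
s=read_state(); print(s["position"],s["tcp_rot"])
c=optics.capture("scene");W=cloud(c);print("cov scene",at(W,(.5,.203),.06,.004,.012),at(W,(.5,.2),.06,.020,.035))
c=optics.capture("wrist");W=cloud(c);print("head",at(W,(.544,.0187),.05,.068,.08),"cov",at(W,(.5,.203),.06,.004,.012),at(W,(.5,.2),.06,.020,.035))
```

```text
[0.54451858 0.01866331 0.16714646] [[ 9.25518357e-01  3.78691551e-01  2.91203839e-03]
 [ 3.78694494e-01 -9.25521591e-01 -5.14824282e-04]
 [ 2.50019480e-03  1.57925223e-03 -9.99995627e-01]]
cov scene (array([498. , 202.8]), array([64.4, 42.6]), 34.8, 213, np.float64(6.7)) (array([499.7, 203.3]), array([46.7, 14.8]), 28.3, 107, np.float64(26.3))
head (array([544.6,  21. ]), array([77.7, 55.2]), 25.3, 4578, np.float64(74.0)) cov (array([501.4, 204.6]), array([64.1, 40.6]), 31.2, 1856, np.float64(8.3)) (array([501.5, 204.5]), array([43.8, 13.7]), 31.2, 982, np.float64(28.8))
```

>>> drive_tool:
  steps:
    - [60,0.04,-0.26,0,0,0,0]
    - [60,0.085,-0.52,0,0,0,0]
    - [60,0.128,-0.785,0,0,0,0]

```text
time_s: 11.3
position: [0.5211, 0.1123, 0.164]
tcp_rot: [[0.926, 0.377, -0.004], [0.377, -0.926, 0.0], [-0.004, -0.001, -1.0]]
force: [0.1, 0.5, -0.2]
opening: 0.701
grasp_force: 0.0
```

>>> drive_tool:
  steps:
    - [60,0.04,-0.26,0.1,0,0,-0.03]
    - [60,0.085,-0.52,0.25,0,0,-0.07]
    - [60,0.128,-0.785,0.4,0,0,-0.105]
    - [60,0.128,-0.785,0.45,0,0,-0.105]
    - [60,0.128,-0.785,0.45,0,0,-0.105]
    - [60,0.128,-0.785,0.45,0,0,-0.105]

```text
time_s: 11.9
position: [0.5011, 0.204, 0.1112]
tcp_rot: [[0.855, 0.518, -0.001], [0.518, -0.855, -0.001], [-0.001, -0.0, -1.0]]
force: [0.2, -0.1, -0.2]
opening: 0.69
grasp_force: 0.0
```

Run:
```python
from h import *
from rig import *
s=read_state(); p=np.array(s["position"]);T=np.array(s["tcp_rot"]);print(p,T)
c=optics.capture("wrist");W=cloud(c);cv2.imwrite("pics/w5.png",c["color"])
for z0,z1,zz in((.004,.012,.008),(.022,.034,.029)):
    r=at(W,(.5,.204),.05,z0,z1); print(r, 1000*T.T@(np.array([*(r[0]/1000),zz])-p))
```

```text
[0.50105748 0.20397969 0.11123043] [[ 8.55183215e-01  5.18324720e-01 -1.07394545e-03]
 [ 5.18324481e-01 -8.55183881e-01 -5.11794848e-04]
 [-1.18369676e-03 -1.18973855e-04 -9.99999292e-01]]
(array([501.5, 205.2]), array([63.8, 40. ]), 31.5, 2911, np.float64(7.7)) [  1.13314176  -0.80193803 103.22925384]
(array([501.5, 205.3]), array([43.7, 11.7]), 31.5, 933, np.float64(28.7)) [ 1.16011658 -0.88995487 82.22921752]
```

View pics/w5.png

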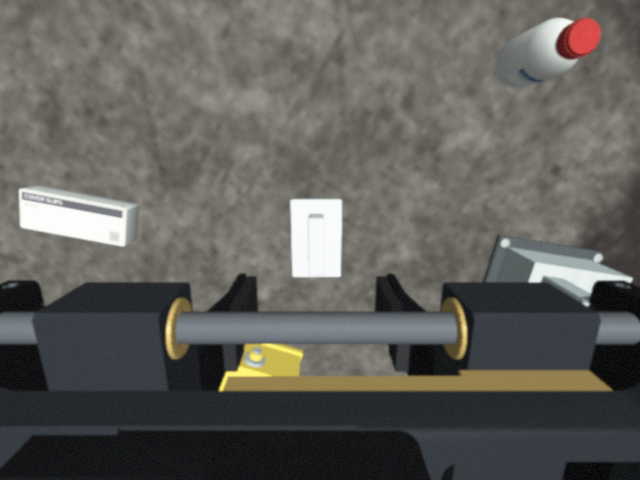

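Cover sits at (316,238) in the wrist view, nearly centred, with its yaw matched. The fingers clear everything, so I'm descending.

>>> drive_tool:
  steps:
    - [50,0.009,-0.005,0.25,0,0,-0.003]
    - [50,0.009,-0.005,0.5,0,0,-0.003]
    - [50,0.009,-0.005,0.7,0,0,-0.003]
    - [50,0.009,-0.005,0.79,0,0,-0.003]
    - [50,0.009,-0.005,0.82,0,0,-0.003]
    - [50,0.009,-0.005,0.82,0,0,-0.003]
    - [50,0.009,-0.005,0.82,0,0,-0.003]

```text
time_s: 12.65
position: [0.5027, 0.2058, 0.0145]
tcp_rot: [[0.853, 0.523, 0.002], [0.523, -0.853, 0.0], [0.002, 0.001, -1.0]]
force: [0.6, 0.2, -0.4]
opening: 0.576
grasp_force: 0.0
```

Run:
```python
from h import *
from rig import *
s=read_state(); p=np.array(s["position"]);T=np.array(s["tcp_rot"]);print(p,T[:,2],s["force"])
c=optics.capture("wrist");W=cloud(c);L=(W-p)@T*1000
for z0,z1 in((.005,.012),(.024,.034)):
    m=(W[...,2]>z0)&(W[...,2]<z1)&(abs(L[...,0])<40)&(abs(L[...,1])<(21.5 if z0<.02 else 12)); print(np.percentile(L[m],[.5,50,99.5],axis=0).round(1))
```

```text
[0.50267145 0.2057647  0.01447319] [ 2.24897498e-03  4.08041016e-04 -9.99997388e-01] [ 0.5622845   0.23275758 -0.42153455]
[[-32.8 -19.6   4.3]
 [ 13.4  -0.1   6.7]
 [ 30.3  19.9   9. ]]
[[-22.7  -5.7 -15.7]
 [  8.6   0.4 -14.2]
 [ 20.5   6.1  -9.9]]
```

>>> drive_tool:
  steps:
    - [50,-0.008,0.002,0.033,0,0,0]
    - [50,-0.008,0.002,0.033,0,0,0]
    - [50,-0.008,0.002,0.033,0,0,0]
    - [30,-0.008,0.002,0.033,0,0,0]
    - [0,-0.008,0.002,0.033,0,0,0]
    - [0,-0.008,0.002,0.033,0,0,0]
    - [0,-0.008,0.002,0.033,0,0,0]
    - [0,-0.008,0.002,0.033,0,0,0]

```text
time_s: 13.5
position: [0.5009, 0.2051, 0.0094]
tcp_rot: [[0.852, 0.523, -0.0], [0.523, -0.852, -0.0], [-0.0, -0.0, -1.0]]
force: [0.4, 0.4, 0.7]
opening: 0.205
grasp_force: 0.0
```

>>> drive_tool:
  steps:
    - [0,0,0,0,0,0,0]
    - [0,0,0,0,0,0,0]
    - [0,0,0,0,0,0,0]
    - [0,0,0,0,0,0,0]

```text
time_s: 13.9
position: [0.501, 0.2051, 0.0094]
tcp_rot: [[0.852, 0.523, 0.0], [0.523, -0.852, -0.0], [0.0, 0.0, -1.0]]
force: [0.1, 0.1, -0.3]
opening: 0.133
grasp_force: 30.0
```

>>> drive_tool:
  steps:
    - [0,0,0,-0.03,0,0,0]
    - [0,0,0,-0.12,0,0,0]
    - [0,0,0,-0.3,0,0,0]
    - [0,0,0,-0.55,0,0,0]
    - [0,0,0,-0.8,0,0,0]
    - [0,0,0,-0.97,0,0,0]
    - [0,0,0,-1,0,0,0]
    - [0,0,0,-1,0,0,0]

```text
time_s: 14.7
position: [0.5012, 0.2052, 0.1304]
tcp_rot: [[0.852, 0.523, 0.002], [0.523, -0.852, 0.0], [0.002, 0.001, -1.0]]
force: [-0.7, 0.4, 0.1]
opening: 0.136
grasp_force: 30.0
```

>>> drive_tool:
  steps:
    - [0,0,0,-0.1,0,0,0]
    - [0,0,0,-0.17,0,0,0]
    - [0,0,0,-0.17,0,0,0]
    - [0,0,0,-0.17,0,0,0]

```text
time_s: 15.1
position: [0.5009, 0.2051, 0.1497]
tcp_rot: [[0.852, 0.523, -0.0], [0.523, -0.852, -0.0], [-0.0, -0.0, -1.0]]
force: [-0.7, 0.6, -1.1]
opening: 0.137
grasp_force: 30.0
```

```bash
cat > cov.py <<'E'
from h import *
from rig import *
s=read_state(); p=np.array(s["position"]);T=np.array(s["tcp_rot"]);print(p,T[:,0],T[:,2],s["force"],s["grasp_force"])
c=optics.capture("wrist");W=cloud(c);L=(W-p)@T*1000
np.savez("pics/wl.npz",**c)
m=(L[...,2]>-1)&(L[...,2]<5)&(abs(L[...,0])<40)&(abs(L[...,1])<22.5); q=L[m]
print("plate",len(q),np.percentile(q,[.5,50,99.5],axis=0).round(1)); r=cv2.minAreaRect(q[:,:2].astype(np.float32)); print(r)
k=abs(q[:,2]-np.median(q[:,2]))<2; print("slope",np.linalg.lstsq(np.c_[q[k,:2],np.ones(k.sum())],q[k,2],rcond=None)[0].round(4))
t=T[:,:2].T@(np.array([.5437,.0190])-p[:2])*1000; print("nest approx in tool mm",t, "yaw",np.degrees(np.arctan2(T[1,0],T[0,0])))
for n,z0,z1,h in(("block",.038,.05,60),("head",.068,.078,38),("posts",.083,.096,60)):
    m=(W[...,2]>z0)&(W[...,2]<z1)&(np.hypot(L[...,0]-t[0],L[...,1]-t[1])<h+10)&(L[...,2]>9)
    if m.sum(): print(n,m.sum(),np.percentile(L[m],[.4,50,99.6],axis=0).round(1))
E
python3 cov.py
```

```text
[0.5008927  0.20507153 0.14971706] [ 8.52381556e-01  5.22920302e-01 -2.01286025e-04] [-2.04740884e-04 -5.11907210e-05 -9.99999978e-01] [-0.65435973  0.5597262  -1.06984782] 29.99979078769684
plate 3139 [[  0.2 -20.   -0.7]
 [ 22.9  -0.1   1.7]
 [ 32.2  19.4   4.6]]
((0.4870643615722656, -0.43929481506347656), (63.75423049926758, 40.045047760009766), 0.2623782157897949)
slope [0.0044 0.0022 1.5897]Traceback (most recent call last):
  File "cov.py", line 9, in <module>
    t=T[:,:2].T@(np.array([.5437,.0190])-p[:2])*1000; print("nest approx in tool mm",t, "yaw",np.degrees(np.arctan2(T[1,0],T[0,0])))
      ~~~~~~~~~^^~~~~~~~~~~~~~~~~~~~~~~~~~~~~~~
ValueError: matmul: Input operand 1 has a mismatch in its core dimension 0, with gufunc signature (n?,k),(k,m?)->(n?,m?) (size 2 is different from 3)
```

Cover is held flat. Moving over the nest.

>>> drive_tool:
  steps:
    - [0,-0.05,0.15,0,0,0,0]
    - [0,-0.12,0.37,0,0,0,0]
    - [0,-0.19,0.58,0,0,0,0]
    - [0,-0.2525,0.757,0,0,0,0]

```text
time_s: 15.55
position: [0.5226, 0.1107, 0.1493]
tcp_rot: [[0.852, 0.523, -0.001], [0.523, -0.852, -0.0], [-0.001, -0.0, -1.0]]
force: [-0.6, -0.6, -0.3]
opening: 0.137
grasp_force: 30.0
```

>>> drive_tool:
  steps:
    - [0,-0.06,0.2,0,0,0,0.03]
    - [0,-0.13,0.4,0,0,0,0.06]
    - [0,-0.19,0.58,0,0,0,0.09]
    - [0,-0.24,0.71,0,0,0,0.108]
    - [0,-0.2525,0.757,0,0,0,0.108]
    - [0,-0.2525,0.757,0,0,0,0.108]
    - [0,-0.2525,0.757,0,0,0,0.108]

```text
time_s: 16.25
position: [0.5438, 0.0193, 0.1496]
tcp_rot: [[0.925, 0.379, -0.001], [0.379, -0.925, 0.001], [-0.001, -0.001, -1.0]]
force: [0.1, 0.8, -0.1]
opening: 0.137
grasp_force: 30.0
```

```bash
sed -i 's/T\[:,:2\].T@/T[:2,:2].T@/' cov.py; python3 cov.py
```

```text
[0.54377684 0.019296   0.14963056] [ 9.25284786e-01  3.79272530e-01 -6.41956325e-04] [-9.41878001e-04  6.05236192e-04 -9.99999373e-01] [ 0.08051601  0.81991562 -0.09562396] 29.999881088733673
plate 3143 [[  0.5 -20.2  -0.7]
 [ 22.7  -0.2   1.6]
 [ 32.2  19.2   4.5]]
((0.4489002227783203, -0.4427680969238281), (64.04682159423828, 40.15971755981445), 0.12278075516223907)
slope [5.1000e-03 9.0000e-04 1.5074e+00]
nest approx in tool mm [-0.18336058  0.24474236] yaw 22.28863361005848
block 2714 [[-35.  -35.3 100.4]
 [ 35.9   4.9 105.8]
 [ 48.9  36.5 110.1]]
head 1476 [[ 15.3 -20.7  73.7]
 [ 24.7  -0.4  75.8]
 [ 39.1  19.9  81.4]]
posts 934 [[ 29.7 -32.3  57.7]
 [ 39.6 -11.4  60.3]
 [ 45.9  33.8  66.5]]
```

>>> drive_tool:
  steps:
    - [0,0.003,0.008,0.06,0,0,0]
    - [0,0.003,0.008,0.16,0,0,0]
    - [0,0.003,0.008,0.26,0,0,0]
    - [0,0.003,0.008,0.35,0,0,0]
    - [0,0.003,0.008,0.42,0,0,0]
    - [0,0.003,0.008,0.47,0,0,0]
    - [0,0.003,0.008,0.5,0,0,0]
    - [0,0.003,0.008,0.51,0,0,0]

```text
time_s: 17.1
position: [0.5449, 0.0178, 0.0882]
tcp_rot: [[0.926, 0.379, -0.0], [0.379, -0.926, 0.0], [-0.0, -0.0, -1.0]]
force: [0.2, -0.1, -0.9]
opening: 0.135
grasp_force: 30.0
```

```bash
sed -i 's/L\[...,2\]>9)/((L[...,2]>9)|(L[...,0]>33.5))/' cov.py; python3 cov.py
```

```text
File "cov.py", line 11
    m=(W[...,2]>z0)&(W[...,2]<z1)&(np.hypot(L[...,0]-t[0],L[...,1]-t[1])<h+10)&(((L[...,2]>9)|(L[...,0]>33.5))
                                                                               ^
SyntaxError: '(' was never closed
```

>>> drive_tool:
  steps:
    - [0,0,0,0.008,0,0,0]
    - [0,0,0,0.016,0,0,0]
    - [0,0,0,0.024,0,0,0]
    - [0,0,0,0.03,0,0,0]
    - [0,0,0,0.034,0,0,0]
    - [0,0,0,0.037,0,0,0]
    - [0,0,0,0.037,0,0,0]

```text
time_s: 17.8
position: [0.5449, 0.0178, 0.0842]
tcp_rot: [[0.926, 0.379, -0.0], [0.379, -0.926, 0.0], [-0.0, -0.0, -1.0]]
force: [0.3, -0.3, -0.9]
opening: 0.137
grasp_force: 30.0
```

```bash
sed -i 's/(((L\[...,2\]>9)/((L[...,2]>9)/' cov.py; python3 cov.py
```

```text
[0.5449476  0.01781985 0.08416873] [ 9.25547184e-01  3.78632285e-01 -4.93402142e-05] [-6.16625228e-05  2.04191785e-05 -9.99999998e-01] [ 0.28104967 -0.32456111 -0.88898065] 29.999907910823822
plate 3317 [[  0.6 -20.5  -0.8]
 [ 23.3  -0.2   1.6]
 [ 38.1  20.6   4.7]]
((4.471126556396484, 0.04450798034667969), (44.924041748046875, 70.74884796142578), 89.92874145507812)
slope [3.0000e-04 2.0000e-03 1.5873e+00]
nest approx in tool mm [-0.70787006 -1.5646668 ] yaw 22.24898899998275
block 4392 [[ -8.7 -36.9  34.5]
 [ 37.6  -0.9  40.3]
 [ 48.2  34.8  45. ]]
head 317 [[  3.  -23.9   6.4]
 [ 31.7  -4.5  12.8]
 [ 40.   22.2  16.1]]
posts 1456 [[ 33.6 -33.6  -8. ]
 [ 40.1 -13.   -5.3]
 [ 45.3  32.2   1.1]]
```

>>> drive_tool:
  steps:
    - [0,0,-0.003,0.004,0,0,0]
    - [0,0,-0.003,0.007,0,0,0]
    - [0,0,-0.003,0.009,0,0,0]
    - [0,0,-0.003,0.009,0,0,0]

```text
time_s: 18.25
position: [0.5448, 0.0182, 0.0834]
tcp_rot: [[0.926, 0.379, 0.0], [0.379, -0.926, 0.0], [0.0, 0.0, -1.0]]
force: [-0.7, 0.4, 3.2]
opening: 0.134
grasp_force: 30.0
```

Contact, about 4 N. Releasing with a small opening so the fingers stay clear of the angles.

>>> drive_tool:
  steps:
    - [20,0,0,0,0,0,0]
    - [30,0,0,0,0,0,0]
    - [30,0,0,0,0,0,0]
    - [30,0,0,0,0,0,0]
    - [30,0,0,0,0,0,0]

```text
time_s: 18.75
position: [0.5448, 0.0181, 0.083]
tcp_rot: [[0.926, 0.379, -0.0], [0.379, -0.926, 0.0], [-0.0, -0.0, -1.0]]
force: [0.8, 0.8, 0.4]
opening: 0.334
grasp_force: 0.0
```

>>> drive_tool:
  steps:
    - [30,0,0,-0.04,0,0,0]
    - [30,0,0,-0.12,0,0,0]
    - [30,0,0,-0.3,0,0,0]
    - [30,0,0,-0.55,0,0,0]
    - [30,0,0,-0.8,0,0,0]
    - [30,0,0,-0.95,0,0,0]
    - [30,0,0,-0.95,0,0,0]
    - [30,0,0,-0.95,0,0,0]

```text
time_s: 19.55
position: [0.5447, 0.0182, 0.1975]
tcp_rot: [[0.926, 0.379, 0.001], [0.379, -0.926, -0.0], [0.001, 0.0, -1.0]]
force: [-0.7, -0.5, -1.3]
opening: 0.347
grasp_force: 0.0
```

Run:
```python
from h import *
from rig import *
s=read_state();print(s["position"],s["force"],s["time_s"])
c=optics.capture("wrist");W=cloud(c);print("plate",at(W,(.5448,.0184),.036,.078,.0855),"rib",at(W,(.5448,.0184),.03,.097,.108),"posts",at(W,(.5448,.0184),.07,.0855,.096))
c=optics.capture("side");cv2.imwrite("pics/fin.png",cv2.resize(c["color"][170:430,220:480],None,fx=2.3,fy=2.3))
```

```text
[0.54469069 0.01816014 0.19750449] [-0.72152011 -0.45032938 -1.27165803] 19.55
plate (array([544.9,  19.2]), array([63.6, 40. ]), 22.3, 2601, np.float64(81.8)) rib (array([544.7,  19.1]), array([44.1, 11.9]), 22.6, 883, np.float64(102.6)) posts (array([544.6,  19.4]), array([90.3, 66. ]), 21.2, 926, np.float64(89.5))
```

View pics/fin.png

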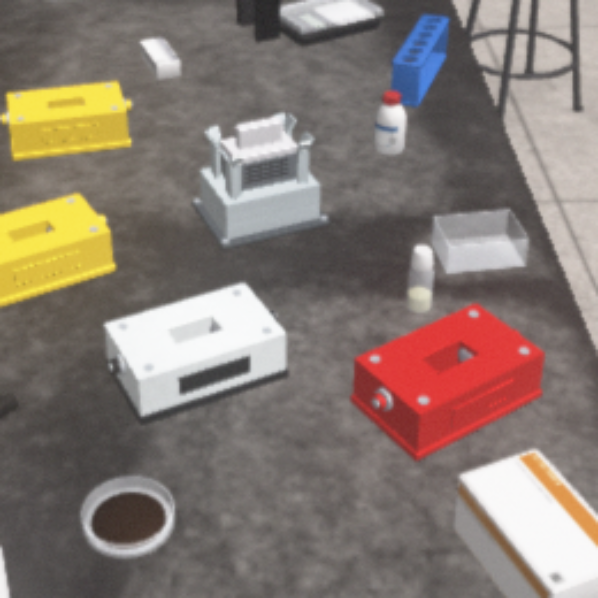

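The side view shows the cover flat on the module between the four angles at (262,150), with its plate top at 82 mm and rib up. The dock is empty at (195,345), and the bottle, vial, carton and dish haven't moved.

```bash
python3 -c "
from rig import order
print(order.hand_in())"
```

```text
the job is handed in; nothing more can be done
None
```

Handed in at about 20 s of the 69 s: the module is seated upright in the nest, the cover lies flat on it rib up between the corner angles, and the bottle, vial, carton and dish were not touched.

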